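Select the green filter on the photometer

ROBOT

A 7-joint arm with a two-finger parallel gripper is mounted at the origin on the work surface. World frame = base frame: x ahead of the robot, y to its left, z up, the work surface at z = 0. Lengths are in m, angles in rad, forces in N, time in s.
With the tool pointing down it reaches from about 0.425 to 0.925 m from the base axis. Payload 6.8 kg.
Tool frame: the origin (TCP) lies midway between the tips of the shut fingers; the grasp point (between the pads) lies 19 mm behind it; z points along the fingers, y is the direction in which the jaws open and shut (so a half turn about z gives the same grasp; the last joint's range is limited). The gripper opens to 88 mm and grips with 3 to 60 N. Pads are 20 mm wide; open, the fingers measure 115 mm over their backs; the gripper's body (75 mm by 178 mm) begins 61 mm behind the grasp point.
Start: joints at [1.117, 0.477, 0.022, 1.555, -0.011, 1.109, -0.083], TCP at [0.229, -0.635, 0.191] pointing down, gripper open.
Joint ranges: [-2.96, 2.96], [-0.34, 2.1], [-1.41, 1.46], [0.24, 2.44], [-1.37, 4.51], [0.17, 1.92], [-2.96, 2.96]. Speed limits (rad/s): [2.39, 2.39, 3.14, 3.14, 3.14, 3.14, 3.14].

INTERFACE

Orientations are given as a unit quaternion [w, x, y, z].
In Python, from rig import state, viewer, workorder gives the robot as it stands.
- The arm moves only by the tool send_rows, never from a script. Its argument "motion" is a list of rows, each a list of 3 entries, a list of its own where there are three numbers: the finger opening in mm, from 0 to 87.8, then the shift along the tool's x, y, z in mm, then the turn about the tool's z in degrees. In form: [[hand, [x, y, z], spin], ...]. A call has exactly 10 rows; each row shifts and turns the commanded pose from where the row before left it, along the tool's axes as they then stand; what a row does not reach is not made up. A row lasts 1/12 s, in which the tool goes at most 41.7 mm and 7.16 degrees, less where a joint would pass 70% of its speed; a pose out of reach is approached as far as the arm can. A call with a gripper value outside its range is refused whole. The fingers move at their own pace and stop on an object; "force" is the grip in N (left out, the last holds). Time passes only in rows, so rows that do not move let the fingers close, or fill a call up. It gives the time, the measured TCP pose, the force and the opening at its end, in the units of the state.
- state(): the state, without advancing time (a new reading comes with each control period).
- viewer.capture(name): name is "scene" or "side" or "wrist"; returns a dict with "color" (384x512x3 uint8, red, green, blue), "fx", "fy", "cx", "cy" (pixels), "dist_coeffs" ([k1, k2, p1, p2, k3] as OpenCV has them; the pictures are not rectified), "pose" (4x4, takes a point from camera to world coordinates). Camera axes: x right, y down, z forward; pixel columns grow to the right and rows downward; lengths in m; the calibration is good to about 2 mm. A picture is of the moment at which its call begins. There is no depth.
- workorder.sign_off(): hands the job in, once; it reports no verdict.
The state is a dict: "time_s": time; "joints": joint angles; "qvel": joint speeds; "joint_torque": joint torques, N m; "tcp_pos": TCP position; "eef_rot": TCP orientation; "contact_force": force on the tool from outside, world axes, zero at the start; "ft_torque": the same for the moment, N m; "finger_gap": opening from 0.0 (shut) to 1.0 (fully open).
Only numpy, scipy, OpenCV 4.12 (cv2) and the standard library are available. Lean on these libraries where they do the work, as an engineer would, in place of code of your own. Each camera call takes 0.05 s, during which the arm holds its last target.

TASK

The photometer on the lab bench is set to the red filter: its red key is latched down. Select the green filter instead: press the green key fully down and let go, so that it stays latched down and the red key pops up. Do not press the yellow key, and leave the blue rack of sample tubes where it stands.

Things in the scene. Friction and masses are not known exactly. Their poses are not given: they have to be found in the camera images.
- green_top (a point): Centre of the top face of the green key: a flat cap 36 mm (this point's x) by 30 mm (its y, along the key row), z up. Green, red and yellow keys, in any order, stand 50 mm apart in a row on a fixed white bench photometer (220 x 250 mm, top 70 mm above the table, turned up to 20 degrees). A key that is up has its top face 90 mm above the table. Keys press straight down.
- green_key (a joint): How far the green key is pressed, in m: 0 up, 0.010 fully down at its rigid bottom stop, where it stays latched (no overtravel). Let go of before about 0.006 it springs back up; past that it snaps down and stays. Pressing it pushes any latched key up. It takes about 3 N, most within the first 3 mm.
- red_key (a joint): The same for the red key; it starts latched down (about 0.010, its top about 10 mm below the others).
- yellow_key (a joint): The same for the yellow key; it starts up (0).
- tube_rack: Loose blue rack, 200 mm (its x) by 50 mm (its y) by 50 mm high, with eight capped tubes in it that reach 82 mm high; it stands on the table to one side of the photometer. Origin at the centre of its underside.

How it is judged:
By the outcome, as a careful person would: the job done as asked, in the order asked, and still so for the second after the job is handed in, with the robot touching nothing.
It also fails if it takes over 24 s, if anything falls off the work surface, if the arm or the gripper's body presses on something with over 40 N, if the wrist force passes 120 N, or if a joint passes its speed limit or range.

## Working session

There is one attempt and no reset: what is moved stays moved. The work goes in short steps, Python scripts to look and compute and a tool call to move; the robot and the scene stay as the last step left them, time stands still between calls to the robot, and variables do not carry over. Pictures are saved under pics/ and viewed, and the job is handed in when it is done.

Besides the shell and the picture viewer there is one more tool, called by a JSON object that holds its "api" and its "payload", one argument or row to a line. send_rows: Moves the arm, as the interface text tells. Its arguments: {"type":"object","properties":{"motion":{"type":"array","items":{"type":"array"}},"force":{"type":"number"}},"required":["motion"]}

```bash
mkdir -p pics; python3 - <<'E'
from rig import state, viewer
import cv2,json
s=state();print({k:s[k] for k in('time_s','tcp_pos','eef_rot','contact_force','finger_gap')})
for n in('scene','side','wrist'):
    c=viewer.capture(n);cv2.imwrite(f'pics/{n}0.png',c['color'][:,:,::-1])
    print(n,c['fx'],c['fy'],c['cx'],c['cy'],c['dist_coeffs'],c['pose'])
E
```

```text
{'time_s': 0.0, 'tcp_pos': array([ 0.22855097, -0.63443085,  0.18968281]), 'eef_rot': array([-8.73802567e-04,  9.85087467e-01,  1.72051927e-01, -2.32175989e-04]), 'contact_force': array([ 0.04035423, -0.45151985, -0.48761424]), 'finger_gap': 0.999550953122894}
scene 375.67204514923725 375.67204514923725 254.06591534651335 196.50825296697198 [-0.03446964  0.          0.          0.          0.        ] [[ 7.75776816e-01  4.46505370e-01 -4.45873620e-01  9.92450558e-01]
 [ 6.31006903e-01 -5.48063934e-01  5.49050282e-01 -4.74677709e-01]
 [ 7.86649362e-04 -7.07289813e-01 -7.06923265e-01  6.47152882e-01]
 [ 0.00000000e+00  0.00000000e+00  0.00000000e+00  1.00000000e+00]]
side 447.6403304587197 447.6403304587197 255.9895047230426 191.6492234129354 [-0.11678809  0.          0.          0.          0.        ] [[-8.88613386e-01 -2.88315630e-01  3.56707651e-01  3.16872000e-01]
 [-4.58656872e-01  5.57990884e-01 -6.91577940e-01  6.35766811e-01]
 [ 3.53111959e-04 -7.78151831e-01 -6.28076113e-01  6.82322389e-01]
 [ 0.00000000e+00  0.00000000e+00  0.00000000e+00  1.00000000e+00]]
wrist 290.3896313135996 290.3896313135996 259.6773395110385 190.73693289652638 [-0.04832815  0.          0.          0.          0.        ] [[ 0.3401886  -0.91087744 -0.23361079  0.29252027]
 [-0.9403564  -0.32985198 -0.08323164 -0.6114992 ]
 [-0.00124316  0.24799186 -0.96876132  0.38476345]
 [ 0.          0.          0.          1.        ]]
```

View pics/scene0.png

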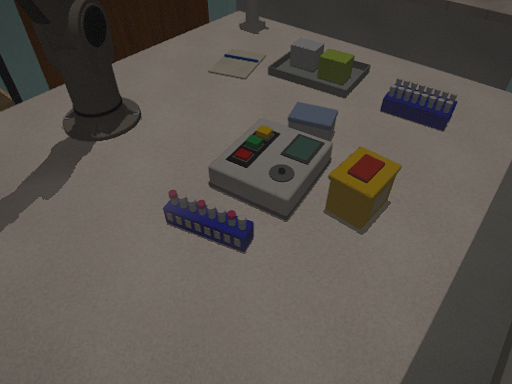

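View pics/side0.png

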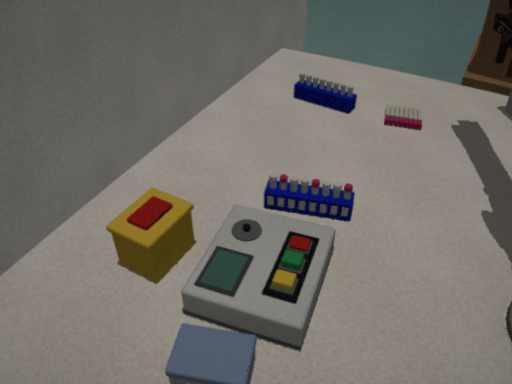

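View pics/wrist0.png

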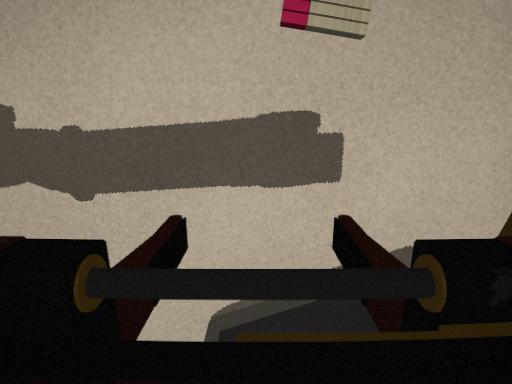

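The scene view shows the keys red (243,155), green (254,142) and yellow (265,131). The side view shows them at (300,243), (291,260) and (285,280). The rack stands beside the photometer's red end. I'll segment the caps next.

```bash
cat > h.py <<'E'
import cv2,numpy as np
from rig import state,viewer
def ray(c,uv):
    K=np.array([[c['fx'],0,c['cx']],[0,c['fy'],c['cy']],[0,0,1]])
    p=cv2.undistortPoints(np.array([[uv]],float),K,np.array(c['dist_coeffs']))[0,0]
    P=np.array(c['pose']);return P[:3,3],P[:3,:3]@np.array([p[0],p[1],1])
def onz(c,uv,z):
    o,d=ray(c,uv);return o+d*(z-o[2])/d[2]
E
python3 - <<'E'
from h import *
box={'scene':(215,115,300,175),'side':(255,225,345,305)}
hz={'red':((0,8),.080),'green':((45,85),.090),'yellow':((15,32),.090)}
for n,(x0,y0,x1,y1) in box.items():
    c=viewer.capture(n);im=c['color'];hsv=cv2.cvtColor(im,cv2.COLOR_RGB2HSV)
    crop=cv2.resize(im[y0:y1,x0:x1],None,fx=7,fy=7,interpolation=cv2.INTER_NEAREST)
    cv2.imwrite(f'pics/{n}_crop.png',crop[:,:,::-1])
    for k,((a,b),z) in hz.items():
        m=((hsv[...,0]>=a)&(hsv[...,0]<=b)&(hsv[...,1]>150)&(hsv[...,2]>50)).astype(np.uint8)
        q=np.zeros_like(m);q[y0:y1,x0:x1]=m[y0:y1,x0:x1]
        # brighter part = top: Otsu split of V
        v=hsv[...,2][q>0].reshape(-1,1)
        t,_=cv2.threshold(v,0,255,cv2.THRESH_OTSU)
        lab=(q>0)&(hsv[...,2]>t)
        nn,L,S,C=cv2.connectedComponentsWithStats(lab.astype(np.uint8))
        i=1+np.argmax(S[1:,4]);ys,xs=np.where(L==i)
        uv=C[i];print(n,k,'n',q.sum(),'top',S[i,4],'thr',t,uv.round(1),onz(c,uv,z).round(4))
        if k=='green':
            g=cv2.minAreaRect(np.c_[xs,ys].astype(np.float32));print([onz(c,p,z)[:2].round(3) for p in cv2.boxPoints(g)])
E
```

```text
scene red n 129 top 101 thr 64.0 [243.  153.1] [0.5204 0.064  0.08  ]
scene green n 80 top 77 thr 64.0 [253.9 139.1] [0.5137 0.1142 0.09  ]
[array([0.502, 0.1  ]), array([0.489, 0.125]), array([0.525, 0.129]), array([0.537, 0.105])]
scene yellow n 158 top 85 thr 83.0 [264.  129.4] [0.5076 0.1624 0.09  ]
side red n 229 top 178 thr 91.0 [299.6 242.2] [0.5165 0.0695 0.08  ]
side green n 272 top 215 thr 74.0 [292.4 256.9] [0.5101 0.1189 0.09  ]
[array([0.524, 0.135]), array([0.531, 0.107]), array([0.497, 0.103]), array([0.491, 0.13 ])]
side yellow n 396 top 254 thr 110.0 [284.1 277.4] [0.5036 0.1688 0.09  ]
```

```bash
python3 -c "
import cv2,numpy as np
a=cv2.imread('pics/scene_crop.png');b=cv2.imread('pics/side_crop.png')
h=max(a.shape[0],b.shape[0]);f=lambda i:cv2.copyMakeBorder(i,0,h-i.shape[0],0,0,0)
c=np.hstack([f(a),f(b)]);cv2.imwrite('pics/crops.png',cv2.resize(c,(796,int(h*796/c.shape[1]))))"
```

```text
(no output)
```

View pics/crops.png

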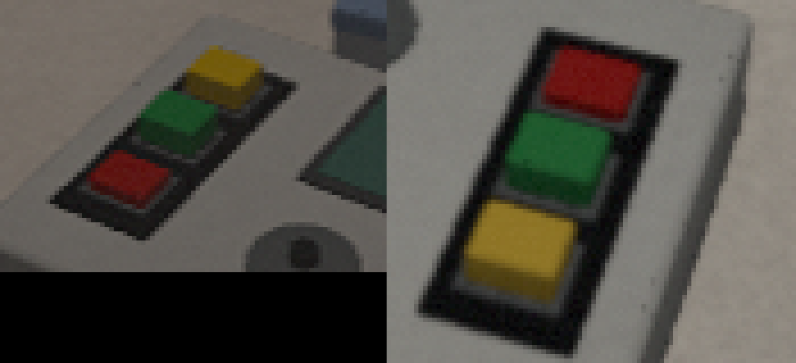

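The crops show clean cap tops: red latched low, green in the middle and yellow up. Averaging the two views puts the green top near (0.512, 0.1165), with the row yawed about 7.4°. I'll shut the fingers and travel high, bowing outward.

{"api": "send_rows", "payload": {
  "motion": [
    [0,[33,-22,0],0],
    [0,[33,-22,0],0],
    [0,[33,-22,0],0],
    [0,[33,-22,0],0],
    [0,[33,-22,0],0],
    [0,[33,-22,0],0],
    [0,[33,-22,0],0],
    [0,[33,-22,0],0],
    [0,[33,-22,0],0],
    [0,[33,-22,0],0]
  ],
  "force": 30
}}

```text
time_s: 1.08
tcp_pos: [0.4655, -0.3146, 0.1908]
eef_rot: [0.0, 0.985, 0.172, 0.0]
contact_force: [0.7, -0.3, -0.0]
finger_gap: 0.281
```

{"api": "send_rows", "payload": {
  "motion": [
    [0,[15,-30,0],0],
    [0,[15,-30,0],0],
    [0,[15,-30,0],0],
    [0,[15,-30,0],0],
    [0,[15,-30,0],0],
    [0,[15,-30,0],0],
    [0,[15,-30,0],0],
    [0,[15,-30,0],0],
    [0,[15,-30,0],0],
    [0,[0,0,0],0]
  ]
}}

```text
time_s: 1.92
tcp_pos: [0.5008, -0.0088, 0.1911]
eef_rot: [-0.001, 0.984, 0.177, 0.001]
contact_force: [0.1, 0.0, 0.2]
finger_gap: 0.009
```

```bash
cat > m.py <<'E'
from h import *
import sys
s=state();w,x,y,z=s['eef_rot']
from scipy.spatial.transform import Rotation as R
r=R.from_quat([x,y,z,w]);M=r.as_matrix()
t=np.array([.512,.1165,.090]);
print('t',s['time_s'],s['tcp_pos'].round(4),'F',s['contact_force'].round(2),s['finger_gap'].round(3))
print('yaw x',np.degrees(np.arctan2(M[1,0],M[0,0])).round(2),'tool z',M[:,2].round(4))
print('need tool mm',(1000*M.T@(t-s['tcp_pos'])).round(1))
E
python3 m.py
```

```text
Traceback (most recent call last):
  File "m.py", line 7, in <module>
    print('t',s['time_s'],s['tcp_pos'].round(4),'F',s['contact_force'].round(2),s['finger_gap'].round(3))
                                                                                ^^^^^^^^^^^^^^^^^^^^^
AttributeError: 'float' object has no attribute 'round'
```

{"api": "send_rows", "payload": {
  "motion": [
    [0,[11,-23,6],0],
    [0,[11,-23,6],0],
    [0,[11,-23,6],0],
    [0,[11,-23,6],0],
    [0,[10,-21,6],0],
    [0,[0,0,10],4],
    [0,[0,0,10],4],
    [0,[0,0,0],4.5],
    [0,[0,0,0],0],
    [0,[0,0,0],0]
  ]
}}

```text
time_s: 2.75
tcp_pos: [0.5128, 0.108, 0.1407]
eef_rot: [0.0, 0.998, 0.065, 0.0]
contact_force: [-0.6, 0.9, -0.4]
finger_gap: 0.004
```

```bash
sed -i "s/s\['finger_gap'\].round(3)/s['finger_gap']/" m.py; python3 m.py; python3 - <<'E'
from h import *
ims=[]
for n in('side','scene','wrist'):
    c=viewer.capture(n)['color'][:,:,::-1];ims.append(c)
cv2.imwrite('pics/hover.png',cv2.resize(np.vstack([np.hstack(ims[:2]),np.hstack([ims[2],ims[2]*0])]),(800,600)))
E
```

```text
t 2.75 [0.5128 0.108  0.1407] F [-0.65  0.93 -0.36] 0.004497994162327139
yaw x 7.44 tool z [ 0.e+00 -1.e-04 -1.e+00]
need tool mm [ 0.3 -8.5 50.7]
```

View pics/hover.png

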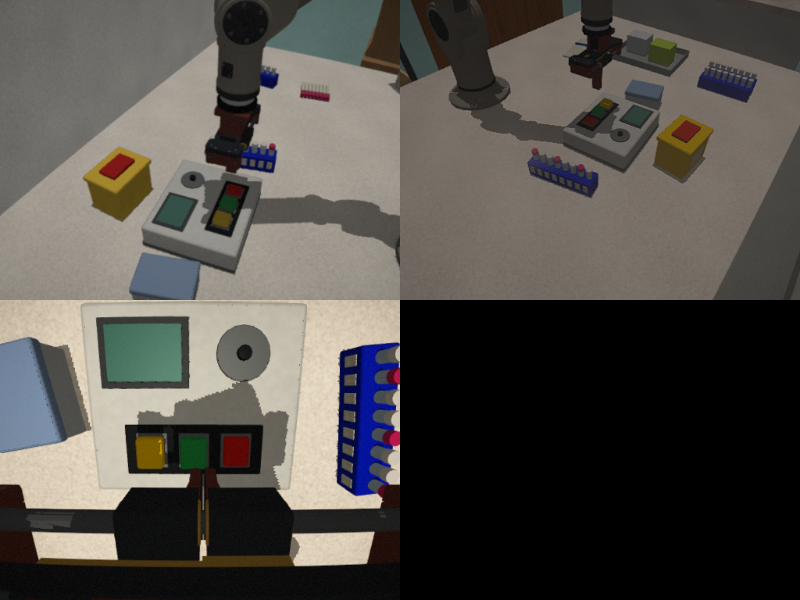

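The hover view shows the shut fingers above the panel. In the wrist view the green cap is clear at about (194,452) in the mosaic, with the fingertip slightly toward red. I'll cross-check with the wrist camera.

```bash
python3 - <<'E'
from h import *
c=viewer.capture('wrist');im=c['color'];hsv=cv2.cvtColor(im,cv2.COLOR_RGB2HSV)
for k,a,b,z in(('green',55,75,.09),('red',0,8,.08),('yellow',18,32,.09)):
    m=((hsv[...,0]>=a)&(hsv[...,0]<=b)&(hsv[...,1]>170)&(hsv[...,2]>60)).astype(np.uint8);m[:160]=0;m[228:]=0;m[:,:150]=0;m[:,340:]=0
    n,L,S,C=cv2.connectedComponentsWithStats(m);i=1+np.argmax(S[1:,4]);x,y,w,h,A=S[i]
    u=(x+w/2-.5,y+h/2-.5);print(k,S[i],C[i].round(1),onz(c,u,z).round(4),'size',np.linalg.norm(onz(c,(x,y),z)-onz(c,(x+w,y),z)).round(4),np.linalg.norm(onz(c,(x,y),z)-onz(c,(x,y+h),z)).round(4))
cv2.imwrite('pics/w2.png',cv2.resize(im[140:330,130:350],None,fx=3.5,fy=3)[:,:,::-1])
E
```

```text
green [ 231  176   33   40 1239] [247.  195.9] [0.5122 0.1194 0.09  ] size 0.0285 0.0365
red [ 285  174   34   39 1150] [301.6 193.3] [0.5182 0.0705 0.08  ] size 0.0306 0.0368
yellow [ 173  174   38   42 1460] [191.8 194.9] [0.5068 0.168  0.09  ] size 0.033 0.0385
```

View pics/w2.png

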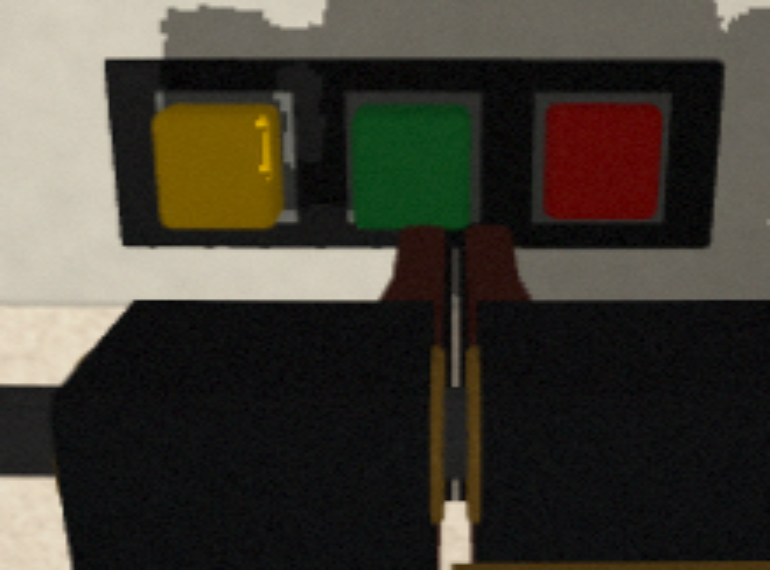

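The three views agree to within a few mm on (0.512, 0.118). I need a shift of -10 mm along tool y, then I'll descend to about z 0.095.

{"api": "send_rows", "payload": {
  "motion": [
    [0,[0,-5,0],0],
    [0,[0,-5,0],0],
    [0,[0,0,10],0],
    [0,[0,0,10],0],
    [0,[0,0,10],0],
    [0,[0,0,8],0],
    [0,[0,0,6],0],
    [0,[0,0,0],0],
    [0,[0,0,0],0],
    [0,[0,0,0],0]
  ]
}}

```text
time_s: 3.78
tcp_pos: [0.5117, 0.1182, 0.0968]
eef_rot: [-0.0, 0.998, 0.064, 0.0]
contact_force: [-0.5, 0.9, -0.6]
finger_gap: 0.006
```

```bash
python3 m.py; python3 - <<'E'
from h import *
c=viewer.capture('side')['color'][:,:,::-1];d=viewer.capture('wrist')['color'][:,:,::-1]
e=cv2.resize(c[190:310,220:360],(400,343));f=cv2.resize(d[140:300,150:340],(400,343))
cv2.imwrite('pics/low.png',np.hstack([e,f]))
E
```

```text
t 3.7833 [0.5117 0.1182 0.0968] F [-0.45  0.91 -0.62] 0.005914914697879675
yaw x 7.31 tool z [ 4.e-04  2.e-04 -1.e+00]
need tool mm [0.1 1.7 6.8]
```

View pics/low.png

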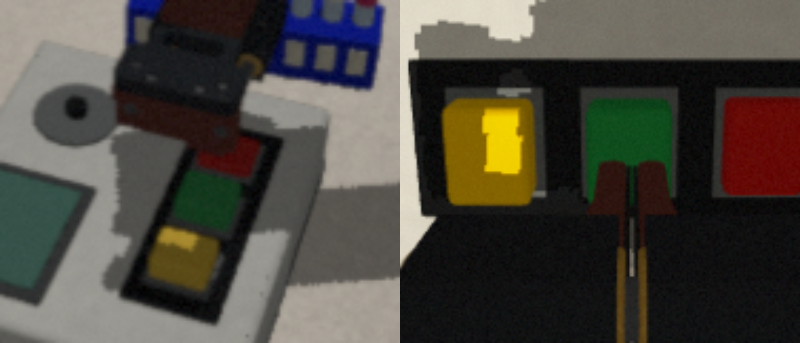

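The wrist view has the fingertips over the green cap's near half. In the side view the gripper seems to sit nearer red, so I'll project the TCP to check before pressing.

```bash
python3 - <<'E'
from h import *
s=state();out=[]
for n,(x0,y0,x1,y1) in {'side':(220,130,360,270),'scene':(200,40,340,180),'wrist':(160,120,360,320)}.items():
    c=viewer.capture(n);P=np.linalg.inv(c['pose']);im=c['color'][:,:,::-1].copy()
    K=np.array([[c['fx'],0,c['cx']],[0,c['fy'],c['cy']],[0,0,1]])
    pts=np.array([s['tcp_pos'],s['tcp_pos']+[0,0,.08],[.512,.118,.09]])
    uv=cv2.projectPoints(pts,cv2.Rodrigues(P[:3,:3])[0],P[:3,3],K,np.array(c['dist_coeffs']))[0][:,0]
    print(n,uv.round(1))
    k=390/(x1-x0);e=cv2.resize(im[y0:y1,x0:x1],(390,390))
    for p,col in zip(uv,((255,255,255),(255,0,255),(255,255,0))):cv2.circle(e,(int((p[0]-x0)*k),int((p[1]-y0)*k)),4,col,1)
    out.append(e)
cv2.imwrite('pics/proj.png',np.hstack(out[:2]));cv2.imwrite('pics/projw.png',out[2])
E
```

```text
side [[291.9 253.6]
 [294.4 220.5]
 [291.6 256.2]]
scene [[254.4 135.7]
 [254.4 107.5]
 [254.4 138.1]]
wrist [[260.  215.3]
 [260.3 274.5]
 [260.2 211.9]]
```

View pics/proj.png

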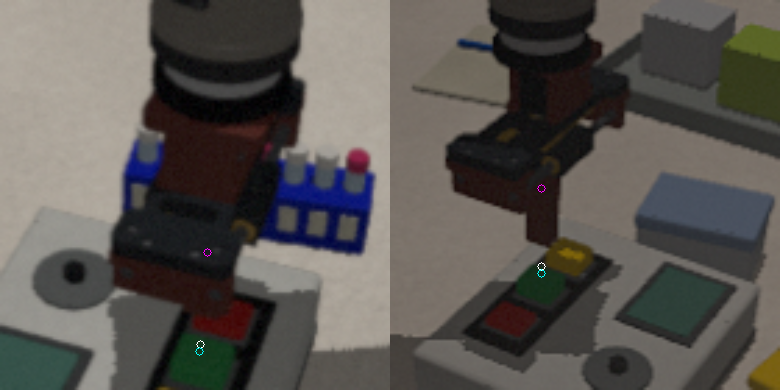

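View pics/projw.png

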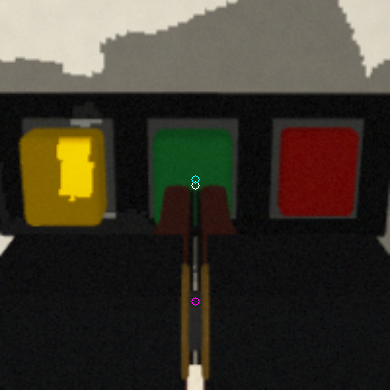

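The scene view shows the visible fingertip at about (255,127), but the TCP projects to (254,136). So the tip sits about 20–25 mm above the nominal TCP. The wrist view agrees once the front face of the finger is allowed for. Laterally it lines up, so I'll go down in small force-checked steps.

{"api": "send_rows", "payload": {
  "motion": [
    [0,[0,0,1],0],
    [0,[0,0,1],0],
    [0,[0,0,1],0],
    [0,[0,0,1],0],
    [0,[0,0,1],0],
    [0,[0,0,1],0],
    [0,[0,0,1],0],
    [0,[0,0,1],0],
    [0,[0,0,0],0],
    [0,[0,0,0],0]
  ]
}}

```text
time_s: 4.87
tcp_pos: [0.5114, 0.1181, 0.0886]
eef_rot: [0.0, 0.998, 0.064, -0.0]
contact_force: [0.2, -0.2, -0.2]
finger_gap: 0.004
```

```bash
python3 m.py; cat > look.py <<'E'
from h import *
import sys
out=[]
for n,(x0,y0,x1,y1) in {'side':(220,150,360,290),'scene':(200,60,340,200)}.items():
    out.append(cv2.resize(viewer.capture(n)['color'][y0:y1,x0:x1,::-1],(390,390)))
cv2.imwrite(sys.argv[1],np.hstack(out))
E
python3 look.py pics/d1.png
```

```text
t 4.8667 [0.5114 0.1181 0.0886] F [ 0.22 -0.2  -0.24] 0.004431821767666511
yaw x 7.31 tool z [-1.e-04 -1.e-04 -1.e+00]
need tool mm [ 0.4  1.6 -1.4]
```

View pics/d1.png

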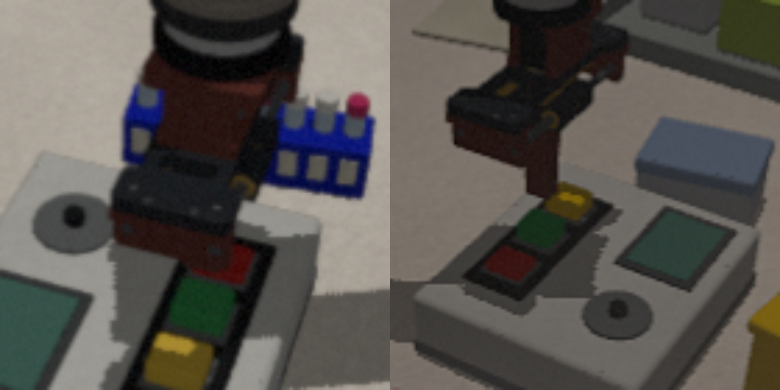

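No contact force at TCP z = 0.0886, and the scene view still shows a gap between the fingertip and the green cap. That confirms the tip is short of the TCP. Continuing down.

{"api": "send_rows", "payload": {
  "motion": [
    [0,[0,1,1],0],
    [0,[0,0,1],0],
    [0,[0,0,1],0],
    [0,[0,0,1],0],
    [0,[0,0,1],0],
    [0,[0,0,1],0],
    [0,[0,0,1],0],
    [0,[0,0,1],0],
    [0,[0,0,1],0],
    [0,[0,0,0],0]
  ]
}}

```text
time_s: 5.8
tcp_pos: [0.5114, 0.117, 0.0794]
eef_rot: [0.0, 0.998, 0.064, -0.0]
contact_force: [0.4, 0.4, -0.0]
finger_gap: 0.006
```

```bash
python3 m.py; python3 look.py pics/d2.png
```

```text
t 5.8 [0.5114 0.117  0.0794] F [ 0.38  0.43 -0.02] 0.006029227201693365
yaw x 7.31 tool z [-3.e-04 -1.e-04 -1.e+00]
need tool mm [  0.5   0.6 -10.6]
```

View pics/d2.png

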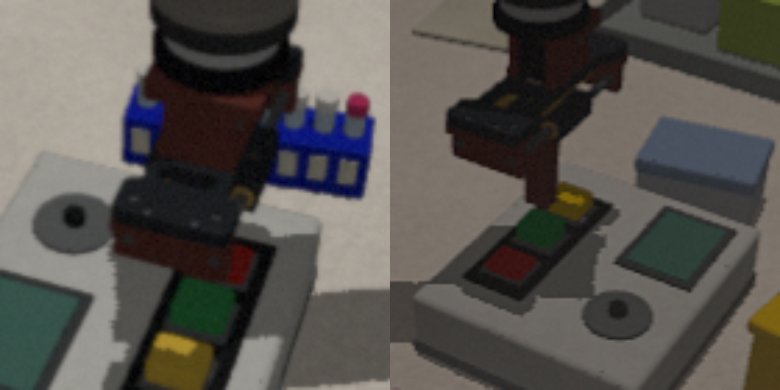

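Still no contact. The tip at about (254,133) in the scene view is some 10 mm above the cap at (254,138).

{"api": "send_rows", "payload": {
  "motion": [
    [0,[0,0,1],0],
    [0,[0,0,1],0],
    [0,[0,0,1],0],
    [0,[0,0,1],0],
    [0,[0,0,1],0],
    [0,[0,0,1],0],
    [0,[0,0,1],0],
    [0,[0,0,0],0],
    [0,[0,0,0],0],
    [0,[0,0,0],0]
  ]
}}

```text
time_s: 6.73
tcp_pos: [0.5116, 0.1171, 0.0727]
eef_rot: [-0.0, 0.998, 0.064, 0.0]
contact_force: [0.7, 0.2, -0.5]
finger_gap: 0.009
```

```bash
python3 m.py; python3 look.py pics/d3.png; python3 - <<'E'
from h import *
cv2.imwrite('pics/d3w.png',viewer.capture('wrist')['color'][:,:,::-1])
E
```

```text
t 6.7333 [0.5116 0.1171 0.0727] F [ 0.66  0.19 -0.49] 0.008608263940301578
yaw x 7.31 tool z [ 0.  0. -1.]
need tool mm [  0.3   0.6 -17.3]
```

View pics/d3.png

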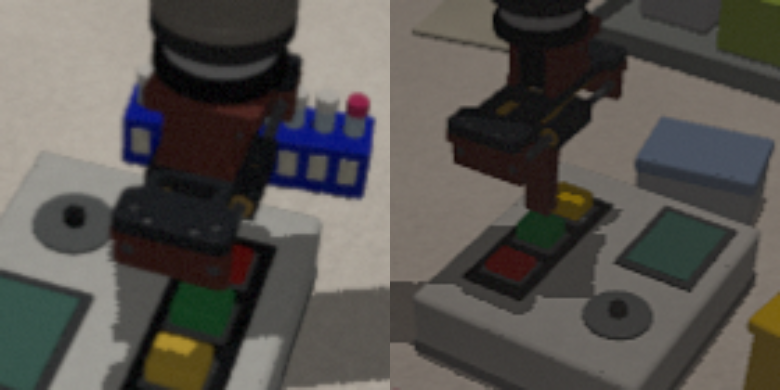

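View pics/d3w.png

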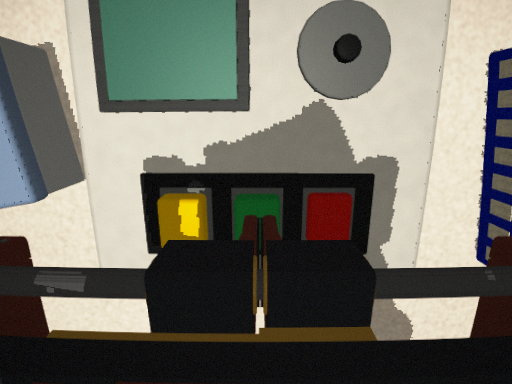

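```bash
python3 - <<'E'
from h import *
out=[]
C={n:viewer.capture(n) for n in('scene','wrist','side')}
for n,(x0,y0,x1,y1) in {'scene':(230,105,280,155),'wrist':(220,190,300,270)}.items():
    e=cv2.resize(C[n]['color'][y0:y1,x0:x1,::-1],(390,390),interpolation=cv2.INTER_NEAREST);e=np.clip(e.astype(int)*2,0,255).astype(np.uint8);out.append(e)
cv2.imwrite('pics/z.png',np.hstack(out))
E
```

```text
(no output)
```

View pics/z.png

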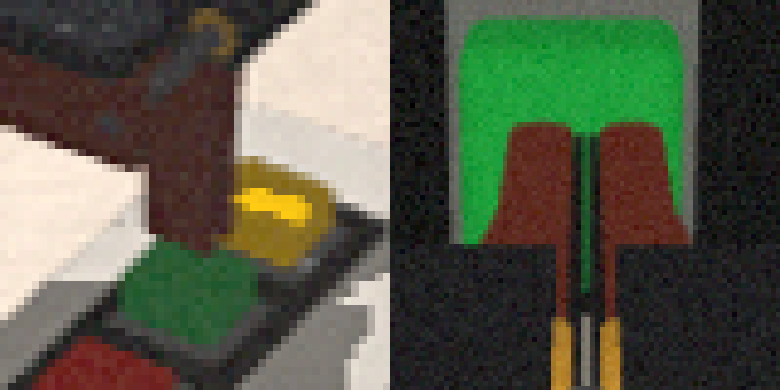

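```bash
python3 - <<'E'
from h import *
c1=viewer.capture('scene');c2=viewer.capture('wrist');s=state()['tcp_pos']
for a,b in(((256.3,138.1),(275.4,215.6)),((249.2,135.1),(245,215.6))):
    o1,d1=ray(c1,a);o2,d2=ray(c2,b)
    t=np.linalg.lstsq(np.c_[d1,-d2],o2-o1,rcond=None)[0];p=o1+t[0]*d1;q=o2+t[1]*d2
    print(((p+q)/2).round(4),'miss',np.linalg.norm(p-q).round(4),'rel tcp',((p+q)/2-s).round(4))
E
```

```text
[0.5234 0.1096 0.1006] miss 0.0024 rel tcp [ 0.0119 -0.0075  0.0279]
[0.5049 0.1227 0.0883] miss 0.0223 rel tcp [-0.0067  0.0056  0.0156]
```

Triangulating the near tip corner gives z ≈ 0.1006, with a 2.4 mm ray miss, and it is centred on the tool axis. (The second corner pairing was bad: 22 mm miss.) The tip is about 10 mm above the cap, so I'll go 8 mm down and then take fine steps.

{"api": "send_rows", "payload": {
  "motion": [
    [0,[0,0,1],0],
    [0,[0,0,1],0],
    [0,[0,0,1],0],
    [0,[0,0,1],0],
    [0,[0,0,1],0],
    [0,[0,0,1],0],
    [0,[0,0,1],0],
    [0,[0,0,1],0],
    [0,[0,0,0],0],
    [0,[0,0,0],0]
  ]
}}

```text
time_s: 7.97
tcp_pos: [0.5115, 0.1171, 0.0646]
eef_rot: [0.0, 0.998, 0.064, -0.0]
contact_force: [0.1, -0.6, -0.4]
finger_gap: 0.003
```

{"api": "send_rows", "payload": {
  "motion": [
    [0,[0,0,1],0],
    [0,[0,0,1],0],
    [0,[0,0,1],0],
    [0,[0,0,1],0],
    [0,[0,0,0],0],
    [0,[0,0,0],0],
    [0,[0,0,0],0],
    [0,[0,0,0],0],
    [0,[0,0,0],0],
    [0,[0,0,0],0]
  ]
}}

```text
time_s: 8.8
tcp_pos: [0.5116, 0.1171, 0.0607]
eef_rot: [0.0, 0.998, 0.064, 0.0]
contact_force: [0.3, -0.0, -0.1]
finger_gap: 0.004
```

```bash
python3 m.py; python3 look.py pics/d4.png
```

```text
t 8.8 [0.5116 0.1171 0.0607] F [ 0.31 -0.   -0.08] 0.004101148303233546
yaw x 7.31 tool z [ 1.e-04 -0.e+00 -1.e+00]
need tool mm [  0.3   0.6 -29.3]
```

View pics/d4.png

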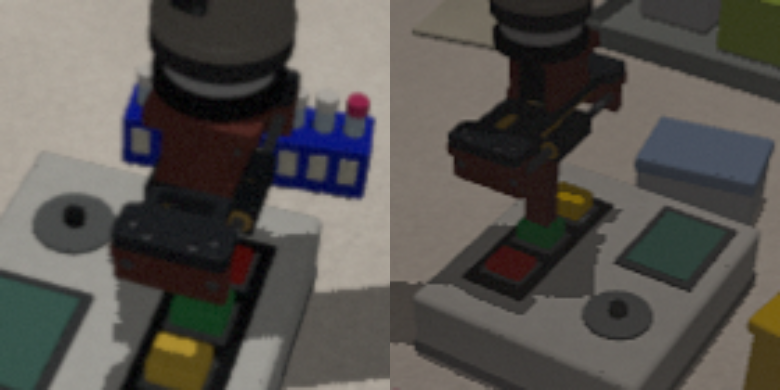

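The tip is almost on the green cap and there is still no force. Finer steps now.

{"api": "send_rows", "payload": {
  "motion": [
    [0,[0,0,1],0],
    [0,[0,0,1],0],
    [0,[0,0,1],0],
    [0,[0,0,1],0],
    [0,[0,0,0],0],
    [0,[0,0,0],0],
    [0,[0,0,0],0],
    [0,[0,0,0],0],
    [0,[0,0,0],0],
    [0,[0,0,0],0]
  ]
}}

```text
time_s: 9.73
tcp_pos: [0.5116, 0.1171, 0.0567]
eef_rot: [0.0, 0.998, 0.064, 0.0]
contact_force: [-0.2, -0.1, 0.8]
finger_gap: 0.004
```

{"api": "send_rows", "payload": {
  "motion": [
    [0,[0,0,1],0],
    [0,[0,0,1],0],
    [0,[0,0,1],0],
    [0,[0,0,0],0],
    [0,[0,0,0],0],
    [0,[0,0,0],0],
    [0,[0,0,0],0],
    [0,[0,0,0],0],
    [0,[0,0,0],0],
    [0,[0,0,0],0]
  ]
}}

```text
time_s: 10.57
tcp_pos: [0.5116, 0.1171, 0.0537]
eef_rot: [0.0, 0.998, 0.064, 0.0]
contact_force: [0.8, -0.6, 0.6]
finger_gap: 0.008
```

```bash
python3 m.py; python3 look.py pics/d5.png
```

```text
t 10.5667 [0.5116 0.1171 0.0537] F [ 0.83 -0.59  0.64] 0.008382702527540921
yaw x 7.31 tool z [ 0. -0. -1.]
need tool mm [  0.4   0.6 -36.3]
```

View pics/d5.png

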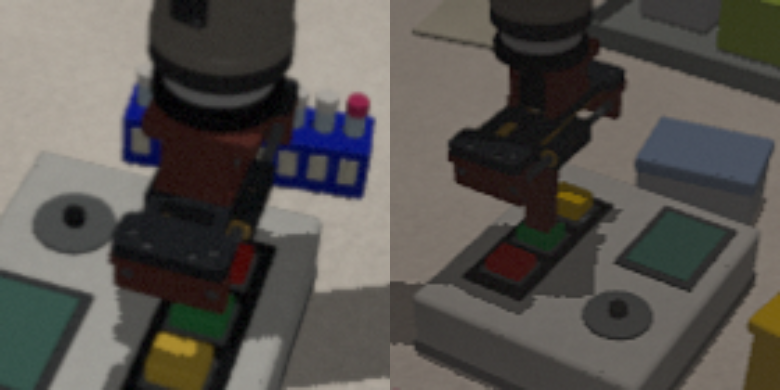

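{"api": "send_rows", "payload": {
  "motion": [
    [0,[0,0,1],0],
    [0,[0,0,1],0],
    [0,[0,0,1],0],
    [0,[0,0,1],0],
    [0,[0,0,0],0],
    [0,[0,0,0],0],
    [0,[0,0,0],0],
    [0,[0,0,0],0],
    [0,[0,0,0],0],
    [0,[0,0,0],0]
  ]
}}

```text
time_s: 11.5
tcp_pos: [0.5116, 0.1171, 0.0497]
eef_rot: [-0.0, 0.998, 0.064, 0.0]
contact_force: [0.2, -0.1, -0.4]
finger_gap: 0.003
```

```bash
cat > z.py <<'E'
from h import *
import sys
C={n:viewer.capture(n) for n in('scene','wrist')};out=[]
for n,(x0,y0,x1,y1) in {'scene':(230,105,280,155),'wrist':(220,190,300,270)}.items():
    e=cv2.resize(C[n]['color'][y0:y1,x0:x1,::-1],(390,390),interpolation=cv2.INTER_NEAREST);e=np.clip(e.astype(int)*2,0,255).astype(np.uint8);out.append(e)
cv2.imwrite(sys.argv[1],np.hstack(out))
c=C['scene'];P=np.linalg.inv(c['pose'])
K=np.array([[c['fx'],0,c['cx']],[0,c['fy'],c['cy']],[0,0,1]])
for h in(.1,.09,.08):print(h,cv2.projectPoints(np.array([[.5234,.1096,h]]),cv2.Rodrigues(P[:3,:3])[0],P[:3,3],K,np.array(c['dist_coeffs']))[0].ravel()@np.eye(2)*7.8-np.array([230,105])*7.8)
E
python3 z.py pics/z2.png
```

```text
0.1 [201.68450225 258.14777769]
0.09 [201.55394236 284.01075333]
0.08 [201.42526933 309.48771722]
```

View pics/z2.png

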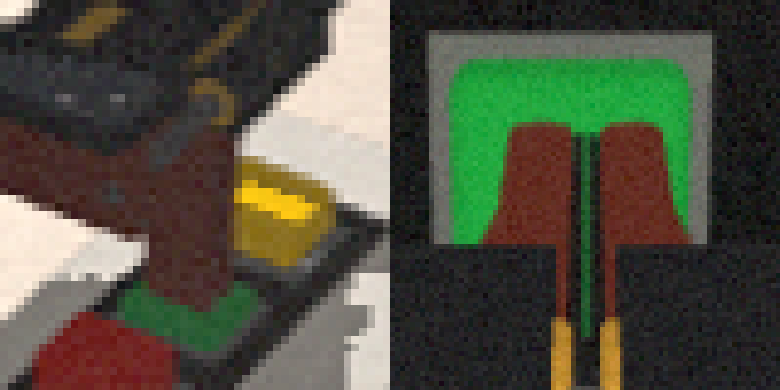

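The zoomed scene view shows the tip corner at about z 0.081. The green cap is now sunk in its bezel and the red cap has risen. I'll press slightly further to feel the rigid stop, then lift.

{"api": "send_rows", "payload": {
  "motion": [
    [0,[0,0,1],0],
    [0,[0,0,1],0],
    [0,[0,0,0],0],
    [0,[0,0,0],0],
    [0,[0,0,0],0],
    [0,[0,0,0],0],
    [0,[0,0,0],0],
    [0,[0,0,0],0],
    [0,[0,0,0],0],
    [0,[0,0,0],0]
  ]
}}

```text
time_s: 12.43
tcp_pos: [0.5117, 0.1171, 0.0483]
eef_rot: [0.0, 0.998, 0.064, 0.0]
contact_force: [-2.4, -1.1, 7.6]
finger_gap: 0.006
```

The rigid stop shows up as 7.6 N, with the TCP stalling short of its command. Lifting straight up.

{"api": "send_rows", "payload": {
  "motion": [
    [0,[0,0,-3],0],
    [0,[0,0,-8],0],
    [0,[0,0,-12],0],
    [0,[0,0,-15],0],
    [0,[0,0,-15],0],
    [0,[0,0,-15],0],
    [0,[0,0,-15],0],
    [0,[0,0,-15],0],
    [0,[0,0,0],0],
    [0,[0,0,0],0]
  ]
}}

```text
time_s: 13.27
tcp_pos: [0.5123, 0.1173, 0.1468]
eef_rot: [-0.0, 0.998, 0.064, 0.001]
contact_force: [-0.1, -0.3, 0.1]
finger_gap: 0.006
```

```bash
python3 m.py; python3 z.py pics/z3.png; python3 look.py pics/d6.png;python3 - <<'E'
from h import *
c=viewer.capture('wrist');im=c['color'];cv2.imwrite('pics/w6.png',im[:,:,::-1])
E
```

```text
t 13.2667 [0.5123 0.1173 0.1468] F [-0.13 -0.29  0.12] 0.006116379879259457
yaw x 7.31 tool z [ 2.5e-03  5.0e-04 -1.0e+00]
need tool mm [-0.5  0.7 56.8]
0.1 [201.68450225 258.14777769]
0.09 [201.55394236 284.01075333]
0.08 [201.42526933 309.48771722]
```

View pics/d6.png

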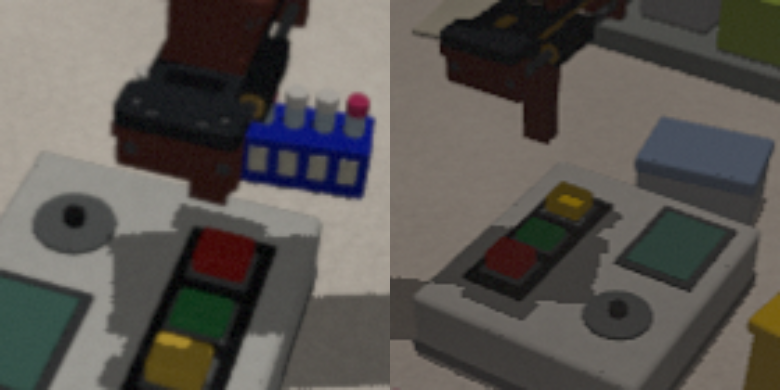

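View pics/w6.png

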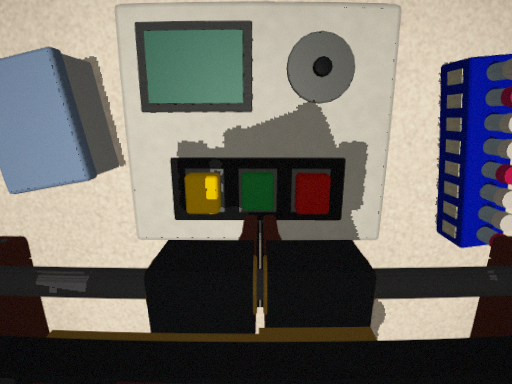

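The views taken after lifting show green low (scene 254,144), red and yellow raised, the rack in place, and the tool clear with about 0 N. Handing in.

```bash
python3 -c "
from rig import workorder;print(workorder.sign_off())"
```

```text
the job is handed in; nothing more can be done
None
```

I pressed the green key to its bottom stop with the shut fingers, lifted clear and handed the job in at about 13.4 s.

**Final checks:** after lifting, the side, scene and wrist views all showed the green key latched low and the red key popped up. The yellow key was still up, and the blue rack had not visibly moved. The force at the bottom stop was 7.6 N, falling to about 0 N once the tool was clear.

**Checks that disagreed:**
- **Fingertip height:** the fingertips sat about 28–30 mm above the reported TCP, so contact came much lower than the reported position suggested. I found the real tip height from the images and went down in small force-checked steps. One of the two corner measurements I used for this was a bad match, and I dropped it.
- **Force while pressing:** the force reading stayed within noise as the key travelled. I only saw that it had been pressed from the images and the force at the stop.

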